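# Cap the inspection lens on the clockmaker's bench

### The job

Put the sprung dust cap on the wide inspection lens, which stands on the bench with its glass upward: squeeze the cap's two upright finger tabs fully together, lift it so, lower it into the mouth until its flange lies flat on the rim all round, then let go so that both tabs spring out and lock it under the rim. The slimmer lens and the plain cap without tabs are not wanted.

Things in the scene. Friction and masses are not known exactly. Their poses are not given: they have to be found in the camera images.
- cap: Black sprung cap, tabs grey, 74 g; origin: centre of underside, z up. Plug 60 mm wide, z 0-14; flange 116 mm wide, z 14-19; on it two flat finger tabs, z 19-45, 24 mm wide (x), 6 thick, at +y and -y: outer faces 60 mm apart at rest, 24 squeezed. Under each a lug (z 2-6) reaches 48 mm out, 30 squeezed. Pinch the tabs along the cap's y, fingertips just above the flange.
- lens_mouth (a point): Mouth centre at the top of the wide lens's rim, z up. Upright dark steel barrel 114 mm wide, 85 high, fixed, bright rim, glass 24 mm down (the slim lens: 68 mm wide). Mouth 84 mm wide through a 6 mm lip (88 at its top edge); below it the bore is 102, where the lugs spring out. Round: any cap yaw will do. Seated, the flange lies on the rim, the cap's origin 14 mm below this point.
- tab_left (a joint): Inward travel of the tab at the cap's +y side: 0 = sprung out (rest), 0.018 m = fully squeezed (a hard stop). Its spring needs 4 N to start and 8.5 N at the stop.
- tab_right (a joint): The same for the tab at the cap's -y side.
Things that resemble listed ones, but are neither listed nor needed, are in the scene too. What is meant by the cap is not orange, and is the larger of those in its own colour.

How it is judged:
On the way:
1. the cap is lifted clear of the bench with both tabs squeezed in (value of joint each of tab_left, tab_right above 0.01 m and height (world z) of cap above 0.04 m), for 0.2 s.
At the end, for the whole second after the job is handed in: The cap sits in the mouth of the wide lens, upright within 10 degrees, centred within 14 mm, its flange down on the rim within 4 mm, both tabs sprung out to within 5 mm of rest, at rest and released (horizontal distance between cap and lens_mouth below 0.014 m and z of cap in the frame of lens_mouth below -0.01 m and angle between cap's own z axis and vertical below 0.17 rad and value of joint each of tab_left, tab_right below 0.005 m and linear speed of cap below 0.02 m/s); the robot touches nothing.
It also fails if it takes over 42 s, if anything falls off the work surface, if the arm or the gripper's body presses on something with over 40 N, if the wrist force passes 120 N, or if a joint passes its speed limit or range.

### The arm

A 7-joint arm with a two-finger parallel gripper is mounted at the origin on the work surface. World frame = base frame: x ahead of the robot, y to its left, z up, the work surface at z = 0. Lengths are in m, angles in rad, forces in N, time in s.
With the tool pointing down it reaches from about 0.425 to 0.975 m from the base axis. Payload 16.7 kg.
Tool frame: the origin (TCP) lies at the very end of the fingers, on their centre line; the grasp point (between the pads) lies r.pinch_z behind it (r.pinch_z is the distance from the TCP to the grasp point, in m); z points along the fingers, y is the line along which they close (so a half turn about z gives the same grasp; the last joint's range is limited). The gripper opens to 85 mm and grips with 20 to 120 N. Pads are 22 mm wide; open, the fingers measure 114 mm over their backs; the gripper's body (76 mm by 85 mm) begins 54 mm behind the grasp point. The pads swing forward as they close: fully open they stand 13 mm farther back than shut.
Start: joints at [1.183, 0.426, 0.074, 1.606, -0.034, 1.111, -0.067], TCP at [0.159, -0.656, 0.231] pointing down, gripper open.
Joint ranges: [-2.85, 2.85], [-0.5, 2.14], [-1.23, 1.37], [0.21, 2.46], [-1.02, 4.16], [0.16, 2.05], [-2.73, 2.73]. Speed limits (rad/s): [1.89, 1.89, 2.39, 2.39, 3.01, 3.01, 3.01].

### API

Orientations are given as a unit quaternion [x, y, z, w].
In Python, from station import r, kin, camera, camera_info gives the robot as it stands. Calls block until the motion is done:
- r.move_pose(position, orientation): joint-space move of the TCP to a pose.
- r.movel(position, ori=None, vel=0.15): straight line of the TCP; ori=None keeps the orientation; vel is the mean speed in m/s.
- r.set_joints(angles): joint-space move.
- r.move_gripper(opening, squeeze=None): finger opening in m; squeeze is the grip in N (None keeps the last); returns when the fingers have stopped.
- r.hold(seconds).
- kin.ik(position, orientation): joint angles nearest the present ones, or None.
- camera(name): name is "scene" or "top" or "wrist"; returns the picture (400x640x3 uint8, red, green, blue); there is no depth.
- camera_info(name): a dict with "intrinsics" (3x3 intrinsics, pixels), "k1" (the pictures are not rectified: a ray, as slopes to the right and down, at radius r is drawn at 1 + k1 r^2 times it, then the intrinsics apply), "R" (3x3) and "t" (3): a world point X has camera coordinates R X + t. Camera axes: x right, y down, z forward; pixel columns grow to the right and rows downward; lengths in m; the calibration is good to about 2 mm. A picture is of the moment at which its call begins: read the wrist's pose just before it. camera_info takes no time and is no camera call; for the wrist camera it gives the pose at the moment of the call.
A pose or a line that the arm cannot do raises r.Unreachable and nothing moves.
- r.hand_in(): hands the job in; it is judged then, once.
Readings, each from a call of its own:
- r.get_time_s(): time.
- r.get_qpos(): joint angles.
- r.get_qvel(): joint speeds.
- r.get_joint_torque(): joint torques, N m.
- r.get_tool_pos(): TCP position.
- r.get_tcp_rot(): TCP orientation.
- r.get_contact_force(): force on the tool from outside, world axes, zero at the start.
- r.get_wrist_torque(): the same for the moment, N m.
- r.get_width(): finger opening in m.
- r.get_finger_force(): force on a finger pad.
Only numpy, scipy, OpenCV 4.12 (cv2) and the standard library are available. Lean on these libraries where they do the work, as an engineer would, in place of code of your own. Each camera call takes 0.05 s, during which the arm holds its last target. There are 200 camera calls.

## Working session

There is one attempt and no reset: what is moved stays moved. The work goes in short steps, each a Python script; the robot and the scene stay as the last script left them, time stands still between calls to the robot, and variables do not carry over. Pictures are saved under pics/ and viewed, at most 10 in all, crops included, and the job is handed in when it is done.

```bash
mkdir -p pics; ls
python3 - <<'E'
from station import r,kin,camera,camera_info
import cv2,numpy as np
for n in("top","scene"):
    cv2.imwrite(f"pics/{n}0.png",camera(n)[:,:,::-1])
    i=camera_info(n);print(n,i)
print(r.get_time_s(),r.pinch_z,r.get_tcp_rot(),r.get_width())
E
```

```text
pics
top {'intrinsics': array([[480.92480123,   0.        , 316.92132519],
       [  0.        , 480.92480123, 199.82503589],
       [  0.        ,   0.        ,   1.        ]]), 'k1': 0.04586923024871227, 'R': array([[-0.0148867 , -0.99978886, -0.0141641 ],
       [-0.98421032,  0.01715056, -0.17617011],
       [ 0.17637584,  0.01131786, -0.98425783]]), 't': array([-0.00202719,  0.45102127,  1.0792987 ])}
scene {'intrinsics': array([[434.3481885 ,   0.        , 321.5599477 ],
       [  0.        , 434.3481885 , 207.09282621],
       [  0.        ,   0.        ,   1.        ]]), 'k1': -0.09812231375335294, 'R': array([[ 0.49022589,  0.87158887, -0.00337944],
       [ 0.70858688, -0.40079703, -0.58074639],
       [-0.50752655,  0.28230229, -0.81407752]]), 't': array([-0.21842924, -0.3036797 ,  1.46244317])}
0.1 0.0187 [ 9.92940757e-01  1.18610099e-01 -1.06609171e-04 -5.35031985e-04] 0.08547294334386893
```

View pics/top0.png

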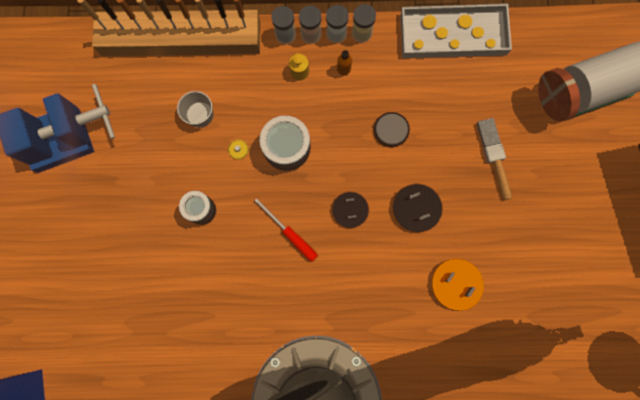

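View pics/scene0.png

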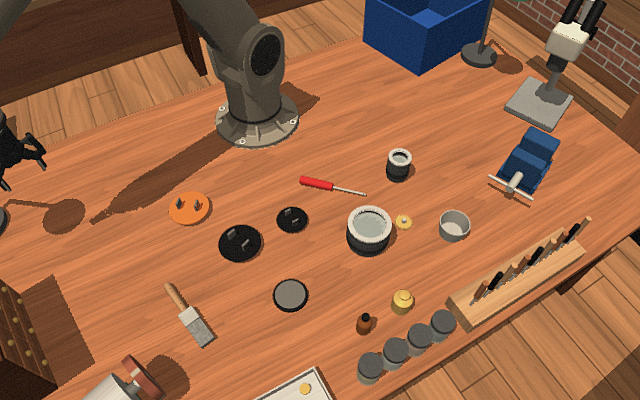

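Candidates for the cap in the top picture are:
- large black cap with tabs (417,208)
- small black cap with tabs (350,210)
- orange cap with tabs (458,285)
- plain cap (391,129)

I choose the large black one at (417,208). The wide lens is at (286,141); the slim one is at (197,207), and the object at (195,109) is a cup. Next is one close crop of the cap and the lens.

```bash
cat > h.py <<'E'
import numpy as np,cv2
from station import r,kin,camera,camera_info
def ray(i,px):
    K=i["intrinsics"];d=np.array([(px[0]-K[0,2])/K[0,0],(px[1]-K[1,2])/K[1,1]]);u=d.copy()
    for _ in range(20):u=d/(1+i["k1"]*(u@u))
    return -i["R"].T@i["t"],i["R"].T@np.r_[u,1]
def at_z(i,px,z):
    o,v=ray(i,px);return o+v*(z-o[2])/v[2]
def proj(i,X):
    c=i["R"]@np.asarray(X)+i["t"];u=c[:2]/c[2];u=u*(1+i["k1"]*(u@u));K=i["intrinsics"]
    return np.array([K[0,0]*u[0]+K[0,2],K[1,1]*u[1]+K[1,2]])
E
python3 - <<'E'
from h import *
im=cv2.imread("pics/top0.png")
a=im[175:241,384:450];b=im[108:174,252:318]
cv2.imwrite("pics/c1.png",cv2.resize(np.hstack([a,b]),None,fx=6,fy=6,interpolation=cv2.INTER_CUBIC))
i=camera_info("top")
print(at_z(i,(417,208),.019),at_z(i,(286,141),.085))
print(at_z(i,(350,210),.015))
E
```

```text
[ 0.43105573 -0.24424822  0.019     ] [0.5804896  0.05871857 0.085     ]
[ 0.42957056 -0.08699805  0.015     ]
```

View pics/c1.png

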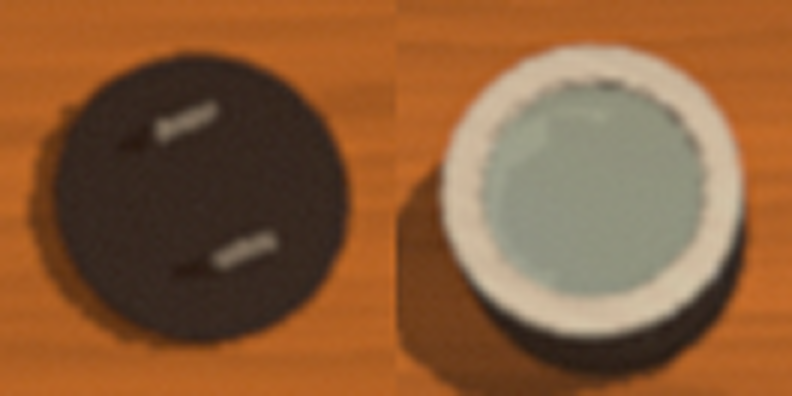

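Run:
```python
from h import *
from scipy.spatial.transform import Rotation as R
i=camera_info("top")
c=lambda x,y,ox,oy:(ox+(x+.5)/6-.5,oy+(y+.5)/6-.5)
P=at_z(i,c(202,198,384,175),.019);L=at_z(i,c(196.5,190.5,252,108),.085)
w=[np.linalg.norm(at_z(i,c(55,198,384,175),.019)-at_z(i,c(349,198,384,175),.019)),np.linalg.norm(at_z(i,c(45,190,252,108),.085)-at_z(i,c(348,190,252,108),.085))]
A=at_z(i,c(187,121,384,175),.045);B=at_z(i,c(246,250,384,175),.045)
d=A-B;print("cap",P,"lens",L,"widths",w,"tabs",A,B,(A+B)/2,np.linalg.norm(d))
yaw=np.arctan2(d[1],d[0])
print("yaw of tab line",np.degrees(yaw))
best=None
for k in(0,np.pi):
    y=yaw+k;Y=np.array([np.cos(y),np.sin(y),0]);Z=np.array([0,0,-1.]);M=np.c_[np.cross(Y,Z),Y,Z]
    q=R.from_matrix(M).as_quat();j=kin.ik([*((A+B)/2)[:2],.25],q);print(k,q,j)
    j2=kin.ik([*((A+B)/2)[:2],.03],q);j3=kin.ik([*L[:2],.2],q);print(j2,j3)
i=camera_info("wrist");print("campos rel tcp",-i["R"].T@i["t"]-r.get_tool_pos(),i["intrinsics"][0,0],i["R"])
```

```text
cap [ 0.43203824 -0.24488379  0.019     ] lens [0.58450846 0.06251018 0.085     ] widths [np.float64(0.11451455138199611), np.float64(0.11540625714024691)] tabs [ 0.45801011 -0.2355332   0.045     ] [ 0.4075324  -0.25535355  0.045     ] [ 0.43277126 -0.24544338  0.045     ] 0.054229558183477036
yaw of tab line 21.43773538604944
0 [0.56325398 0.82628382 0.         0.        ] [ 0.80557078  0.14622751 -0.45786671  1.95007076  0.07384379  1.06133657
  0.69003954]
[ 0.76368657  0.46595321 -0.45147147  2.12913276  0.34610068  0.6160509
  0.44282606] [ 0.37217457  0.40738701 -0.74444319  1.80224407  0.31394434  1.05383197
 -0.11487502]
3.141592653589793 [ 0.82628382 -0.56325398  0.          0.        ] [ 0.41114382  0.11854672 -0.02687235  1.97157358  0.00366031  1.05151764
 -2.38479005]
[ 0.28863899  0.43353741  0.1173215   2.15742743 -0.09341991  0.55520721
 -2.29278938] [-1.06530333  0.61264831  1.21616682  1.8817506  -0.64430883  1.11472819
 -2.36741959]
campos rel tcp [0.07912951 0.01866703 0.14201186] 330.48729184874963 [[ 2.33585811e-01 -9.72335995e-01 -6.17578719e-04]
 [-9.22993237e-01 -2.21931796e-01  3.14372013e-01]
 [-3.05812285e-01 -7.28628207e-02 -9.49299666e-01]]
```

Run:
```python
from h import *
q=[0.56325398,0.82628382,0,0]
r.move_pose([.4327,-.2452,.17],q)
i=camera_info("wrist");im=camera("wrist")
cv2.imwrite("pics/w1.png",im[:,:,::-1]);np.savez("w1",**i)
for X in([.4327,-.2452,.019],[.458,-.2355,.045],[.4075,-.2554,.045]):print(proj(i,X))
print(r.get_time_s(),r.get_tool_pos())
```

```text
[320.88474818 181.60615784]
[353.05480601 189.80043377]
[288.6713735  190.15233717]
1.9583 [ 0.43249307 -0.24624871  0.17001309]
```

View pics/w1.png

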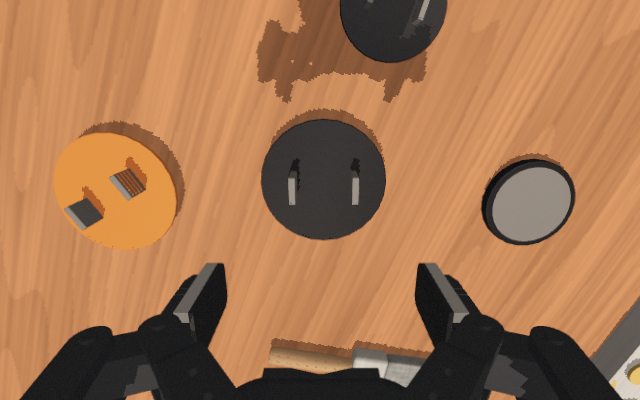

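The wrist view shows the black cap at (323,180) with tabs at (292,190) and (355,190), upright in the image. The pinch line is aligned and the position agrees to about 2 mm. Grasping now.

Run:
```python
from h import *
i=dict(np.load("w1.npz"))
A=at_z(i,(355,190),.045);B=at_z(i,(292.5,190),.045);C=at_z(i,(323.5,180),.019)
print(A,B,(A+B)/2,np.linalg.norm(A-B),C)
p=((A+B)/2+C)/2; p=(p+np.array([.4327,-.2452,0]))/2
print("grasp",p)
q=[0.56325398,0.82628382,0,0]
r.movel([p[0],p[1],.07],q,.15)
r.movel([p[0],p[1],.024],q,.06)
print(r.get_tool_pos(),r.get_contact_force())
r.move_gripper(.02,40);r.hold(.3)
print("w",r.get_width(),r.get_finger_force(),r.get_contact_force(),r.get_tool_pos())
r.movel([p[0],p[1],.13],q,.08)
r.hold(.3)
print("w",r.get_width(),r.get_finger_force(),r.get_contact_force(),r.get_time_s())
for n in("wrist","scene"):cv2.imwrite(f"pics/g_{n}.png",camera(n)[:,:,::-1])
np.savez("g",**camera_info("wrist"))
cv2.imwrite("pics/g.png",np.vstack([cv2.imread("pics/g_wrist.png")[:,100:540],cv2.resize(cv2.imread("pics/g_scene.png")[170:270,170:280],None,fx=4,fy=4)[:200]]))
```

```text
[ 0.45959821 -0.23506865  0.045     ] [ 0.41046629 -0.25410734  0.045     ] [ 0.43503225 -0.244588    0.045     ] 0.052691721301647086 [ 0.43438322 -0.24291548  0.019     ]
grasp [ 0.43370387 -0.24447587  0.016     ]
[ 0.43387704 -0.24451955  0.02417696] [-0.01143088 -0.32660516  0.27044365]
w 0.021672096936129596 38.12892258167267 [-5.63728184  2.37693355 26.95584283] [ 0.43412543 -0.24496713  0.02526201]
w 0.021208907001158434 39.3798565864563 [ 0.25766911 -0.14277861 -0.48884179] 6.4083
```

View pics/g.png

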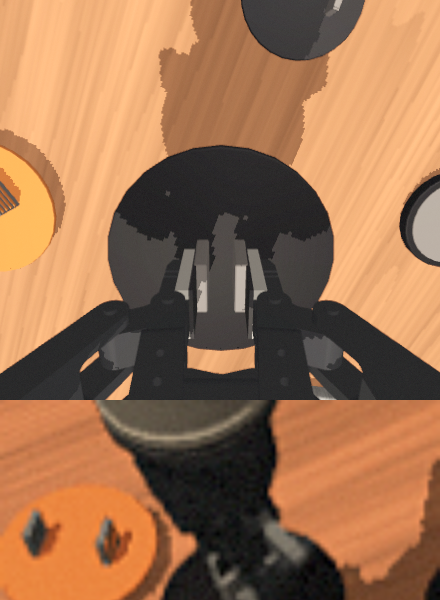

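The cap is held with both tabs shut: width is 21 mm and the added weight of about 0.76 N matches 74 g. The flange ellipse is centred near (321,248) in the full wrist frame. I'll carry it over the lens, measure its offset in the hand, and look before lowering.

Run:
```python
from h import *
i=dict(np.load("g.npz"));C=at_z(i,(321,247.5),.126);T=r.get_tool_pos()
off=(C-T)[:2];print("cap offset",off,"scale",np.linalg.norm(at_z(i,(208,247),.126)-at_z(i,(434,247),.126)))
print("lens predicted in scene",proj(camera_info("scene"),[.5845,.0625,.085]))
q=[0.56325398,0.82628382,0,0]
T=r.get_tool_pos()
r.movel([T[0],T[1],.19],q,.15)
r.movel([.5845-.07,.0625-.12,.19],q,.2)
cv2.imwrite("pics/p_wrist.png",camera("wrist")[:,:,::-1]);np.savez("p",**camera_info("wrist"))
r.movel([.5845,.0625,.19],q,.15)
for n in("wrist","scene"):cv2.imwrite(f"pics/l_{n}.png",camera(n)[:,:,::-1])
np.savez("l",**camera_info("wrist"))
print(r.get_width(),r.get_tool_pos(),r.get_time_s(),proj(camera_info("wrist"),[.5845,.0625,.085]))
a=cv2.imread("pics/l_wrist.png");b=cv2.resize(cv2.imread("pics/scene0.png")[195:265,325:415],None,fx=4,fy=4);c=cv2.resize(cv2.imread("pics/l_scene.png")[130:260,300:430],None,fx=2,fy=2)
o=np.zeros((600,800,3),np.uint8);o[:320,:512]=cv2.resize(a,(512,320));o[320:600,:360]=b;o[320:580,370:630]=c
o[:156,530:780]=cv2.resize(cv2.imread("pics/p_wrist.png"),(250,156))
cv2.imwrite("pics/l.png",o)
```

```text
cap offset [-0.0022457   0.00717371] scale 0.11070675847718574
lens predicted in scene [369.1710886  221.13775996]
0.021358097456883163 [0.58428119 0.06141913 0.19005496] 9.45 [321.03885721 196.91056287]
```

View pics/l.png

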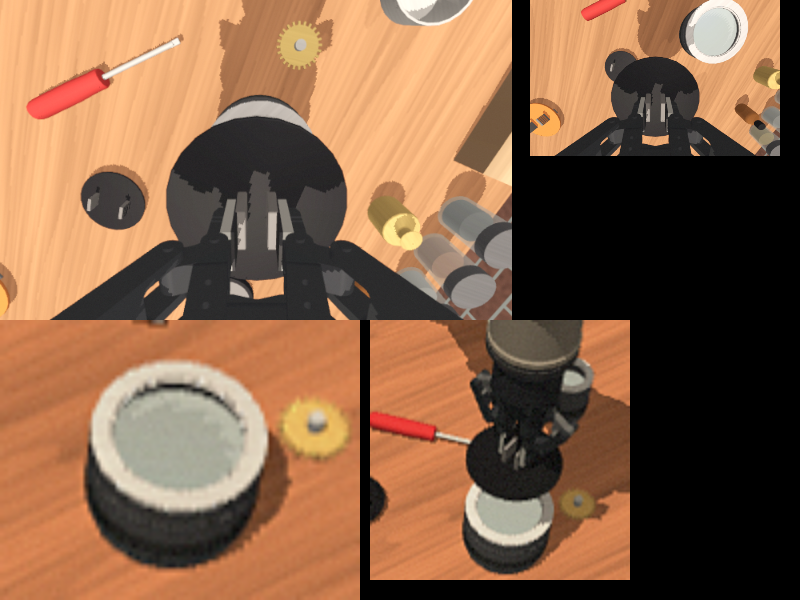

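The cap hangs level over the wide lens, and the outline sits slightly toward the tool's +x. I'll fit circles to the rim in the three views, and to the flange, to pin down both offsets.

```bash
cat > fit.py <<'E'
from h import *
from scipy.optimize import least_squares
t=np.linspace(0,2*np.pi,120,endpoint=False)
def fit(views,rad,x0,free):
    def res(p):
        X=np.array(x0,float);X[:free]=p
        o=[]
        for i,pts in views:
            m=np.array([proj(i,X+rad*np.array([np.cos(a),np.sin(a),0])) for a in t])
            for p_ in pts:
                k=cv2.pointPolygonTest(m.astype(np.float32).reshape(-1,1,2),(float(p_[0]),float(p_[1])),True);o.append(k)
        return o
    s=least_squares(res,x0[:free],loss="soft_l1",diff_step=1e-3);return s.x,np.sqrt(np.mean(np.square(res(s.x)))),
def rim(img,i,c0):
    h=cv2.cvtColor(img,cv2.COLOR_BGR2HSV)
    m=((h[...,1]<60)&(h[...,2]>165)).astype(np.uint8)
    e=np.array([proj(i,np.array(c0)+.075*np.array([np.cos(a),np.sin(a),0])) for a in t]).astype(np.int32)
    k=np.zeros_like(m);cv2.fillPoly(k,[e],1);m&=k
    c=np.concatenate(cv2.findContours(m,cv2.RETR_EXTERNAL,cv2.CHAIN_APPROX_NONE)[0])
    p=cv2.convexHull(c)[:,0].astype(float)
    return p[(p[:,1]>1)]
c0=[.5845,.0625,.085]
V=[]
for n,i,f in(("top",camera_info("top"),"top0"),("scene",camera_info("scene"),"scene0"),("p",dict(np.load("p.npz")),"p_wrist")):
    v=(i,rim(cv2.imread(f"pics/{f}.png"),i,c0));V.append(v)
    print(n,len(v[1]),v[1].min(0),v[1].max(0),fit([v],.057,c0,2))
print("all",fit(V,.057,c0,2))
i=dict(np.load("g.npz"))
pts=[(320,145),(208,247),(434,247),(320,350),(222,200),(421,200)]
for z in(.119,.122,.125):
    f=fit([(i,pts)],.058,[.432,-.24,z],2);T=np.array([.4337,-.2445]);o=f[0]-T
    print(z,f,"tool x,y",o@[-.365,.931],o@[.931,.365])
E
python3 fit.py
```

```text
top 25 [261. 117.] [308. 162.] (array([0.58446151, 0.06255212]), np.float64(1.0516759070207526))
scene 25 [348. 206.] [391. 242.] (array([0.5894711 , 0.05888866]), np.float64(0.3767651227136364))
p 45 [399.   2.] [557. 162.] (array([0.58776224, 0.06100565]), np.float64(0.7687036998749542))
all (array([0.58770215, 0.0609901 ]), np.float64(1.0173018208969486))
0.119 (array([ 0.43497416, -0.24597609]), np.float64(1.0767685309856574)) tool x,y -0.0018393072764861498 0.0006474669920271531
0.122 (array([ 0.4347827 , -0.24553635]), np.float64(1.144894002360376)) tool x,y -0.0013600307073627807 0.0006297284119803614
0.125 (array([ 0.43465677, -0.2451036 ]), np.float64(2.9400048887859933)) tool x,y -0.0009111761069040352 0.0006704341865113677
```

Run:
```python
from h import *
q=[0.56325398,0.82628382,0,0]
x,y=.5867,.0615
r.movel([x,y,.19],q,.1);r.movel([x,y,.125],q,.1);r.hold(.2)
f0=r.get_contact_force();print(f0)
z=.125
while z>.093:
    z-=.0015;r.movel([x,y,z],q,.03);f=r.get_contact_force()
    if z<.108:print(round(z,4),np.round(f-f0,1),np.round(r.get_tool_pos(),4))
    if (f-f0)[2]>6 or np.hypot(*(f-f0)[:2])>6:break
print(np.round(f-f0,1),r.get_width(),r.get_time_s(),r.get_tool_pos(),r.get_wrist_torque())
cv2.imwrite("pics/s_wrist.png",camera("wrist")[:,:,::-1]);s=camera("scene")[:,:,::-1]
cv2.imwrite("pics/s.png",np.vstack([cv2.imread("pics/s_wrist.png")[80:,120:520][:320],cv2.resize(s[175:265,320:420],None,fx=4,fy=3)[:270]]))
```

```text
[ 0.38941265  0.20257151 -0.38718696]
0.107 [-0.9  0.1 -0.5] [0.5866 0.0614 0.1069]
0.1055 [-0.   0.3 -0.3] [0.5866 0.0615 0.1054]
0.104 [-1.  -0.2 -0.3] [0.5866 0.0615 0.1039]
0.1025 [-0.   0.3 -0. ] [0.5866 0.0615 0.1024]
0.101 [-0.6  0.8  0. ] [0.5866 0.0615 0.1009]
0.0995 [-0.7 -0.2 -0.8] [0.5866 0.0615 0.0994]
0.098 [-0.5 -0.1  0.2] [0.5866 0.0615 0.0979]
0.0965 [-2.1  0.1  4.2] [0.5869 0.0616 0.0967]
0.095 [-10.6  -3.3  28. ] [0.587  0.0616 0.0965]
[-10.6  -3.3  28. ] 0.021273474627139185 15.7 [0.58698195 0.06156388 0.0965207 ] [-0.54713957  2.25037595  0.00324887]
```

View pics/s.png

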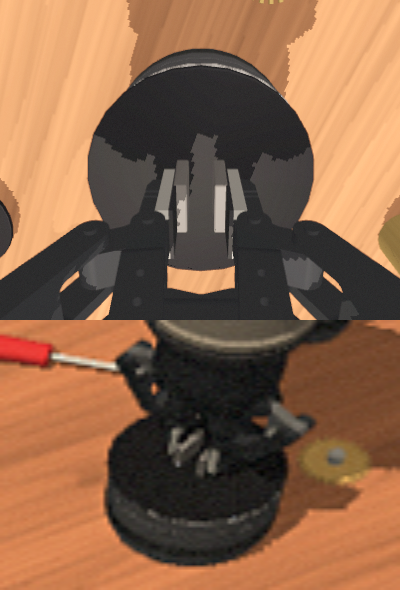

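The cap seats at the expected height: TCP 0.0965, with the contact force rising sharply. The flange covers the rim evenly in both views. I'll open in small steps and follow down as the pads swing back, so that they don't lift the cap.

Run:
```python
from h import *
q=[0.56325398,0.82628382,0,0]
x,y=.5868,.0615;z=.0957
r.movel([x,y,z],q,.03)
for w in np.arange(.026,.0661,.004):
    r.move_gripper(float(w))
    n=0
    while n<4:
        f=r.get_contact_force()[2]
        if f>3:break
        z-=.0006;n+=1;r.movel([x,y,z],q,.03)
    print(round(w,3),round(r.get_width(),4),np.round(r.get_contact_force(),1),round(z,4),round(r.get_finger_force(),1),round(r.get_time_s(),1))
    if r.get_time_s()>30:break
r.move_gripper(.085)
T=r.get_tool_pos();print(T,r.get_contact_force(),r.get_time_s())
r.movel([x,y,.15],q,.1)
r.movel([x-.03,y-.05,.24],q,.25)
cv2.imwrite("pics/f_w.png",camera("wrist")[:,:,::-1]);np.savez("f",**camera_info("wrist"))
s=camera("scene")[:,:,::-1];cv2.imwrite("pics/f_s.png",s)
cv2.imwrite("pics/f.png",np.vstack([cv2.imread("pics/f_w.png")[:320,:],cv2.resize(s[175:265,280:440],None,fx=4,fy=3)[:270]]))
print(r.get_time_s(),r.get_contact_force())
```

```text
0.026 0.0261 [-0.6 -0.1  7.5] 0.0951 8.2 16.5
0.03 0.03 [-0.1  0.4  5.6] 0.0951 7.7 16.7
0.034 0.034 [-1.  -0.3  5.1] 0.0945 7.2 17.2
0.038 0.0377 [-0.7 -0.5  5. ] 0.0939 6.7 17.7
0.042 0.0421 [ 0.5 -0.4  5.1] 0.0933 6.2 18.1
0.046 0.0457 [0.6 0.5 5.5] 0.0921 5.7 18.9
0.05 0.0503 [-0.5 -0.8  4.2] 0.0915 5.2 19.3
0.054 0.0539 [0.1 0.5 5.1] 0.0903 4.7 20.0
0.058 0.058 [ 0.1 -0.6  4.3] 0.0891 4.2 20.8
0.062 0.062 [0.7 0.1 1. ] 0.0867 0.0 22.0
0.066 0.0662 [0.7 0.4 0.2] 0.0843 0.0 23.2
[0.58681382 0.061464   0.08432728] [ 0.26461715  0.0806945  -0.74569929] 23.525
25.0083 [-0.31172799 -0.52949993  0.33057605]
```

View pics/f.png

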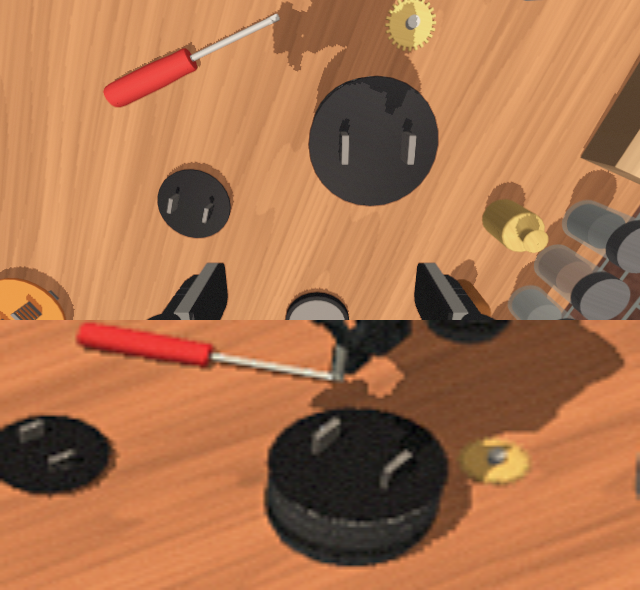

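The cap lies flat on the wide lens. Both tabs are fully out, since the pads lost contact between 58 and 62 mm, and the robot is clear.

```bash
python3 -c "
from station import r
print(r.hand_in())"
```

```text
the job is handed in; nothing more can be done
None
```

I put the sprung cap on the wide lens and handed the job in at about 25 s of the 42 s allowed. The last pictures show the flange flat on the rim and both tabs out. The hand-in call did not report a verdict.

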